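# Lock a fresh filter cassette into the bench extractor

### The arm

A 6-joint arm with a two-finger parallel gripper is mounted at the origin on the work surface. World frame = base frame: x ahead of the robot, y to its left, z up, the work surface at z = 0. Lengths are in mm, angles in rad, forces in N, time in s.
With the tool pointing down it reaches from about 325 to 750 mm from the base axis. Payload 7.6 kg.
Tool frame: the origin (TCP) lies at the centre of the arm's flange, where the gripper is bolted on; the fingertips stand ahead of it and the grasp point (between the pads) lies 155 mm ahead of it (arm.tips_ahead is the z of the fingertips in the tool frame, in mm); z points along the fingers, y is the line along which they close (so a half turn about z gives the same grasp; the last joint's range is limited). The gripper opens to 85 mm and grips with 20 to 120 N. Pads are 22 mm wide; open, the fingers measure 114 mm over their backs; the gripper's body (76 mm by 85 mm) begins 54 mm behind the grasp point. The pads swing forward as they close: fully open they stand 13 mm farther back than shut.
Start: joints at [-0.07, 0.052, 1.401, -0, 1.689, -0.07], TCP at [525.004, 0.023, 404.723] pointing down, gripper open.
Joint ranges: [-2.9, 2.9], [-0.91, 2.17], [0.12, 2.37], [-1.06, 4.2], [0.26, 2.73], [-2.93, 2.93]. Speed limits (rad/s): [2.57, 2.57, 3.01, 3.14, 3.14, 3.14].

### API

Orientations are given as a unit quaternion [w, x, y, z].
In Python, from bench import arm gives the robot as it stands. The module is installed in compiled form; this text tells all that it offers.
- The arm moves only by the shell command python3 -m crank 'ROWS' [OPENING]. ROWS is JSON, a list that holds one entry, the list of rows, each a list of 4 numbers: the shift along the tool's x, y, z in mm, then the turn about the tool's z in rad. In form: [[[tx, ty, tz, roll], ...]]. A call has exactly 10 rows; each row shifts and turns the commanded pose from where the row before left it, along the tool's axes as they then stand; what a row does not reach is not made up. A row lasts 1/12 s, in which the tool goes at most 41.7 mm and 7.16 degrees, less where a joint would pass 70% of its speed; a pose out of reach is approached as far as the arm can. A call is refused whole if a number of a shift passes 41.7 or a number of a turn 0.125, either way. A call with a gripper value outside its range is refused whole. OPENING is the finger opening in mm, from 0 to 85.4, set as the call begins (- or left out, the last holds). The fingers move at their own pace and stop on an object; the grip force is fixed at half the most. Time passes only in rows, so rows that do not move let the fingers close, or fill a call up. It gives the time, the measured TCP pose, the force, the opening and the grip force at its end, in the units of the state.
- arm.state(): the state, without advancing time (a new reading comes with each control period).
- arm.grab_frame(name): name is "scene" or "side" or "wrist"; returns a dict with "image" (400x640x3 uint8, blue, green, red), "z_map" (400x640 float32, mm along the optical axis (not along the pixel's ray), 0 where there is no reading), "mtx" (3x3 intrinsics, pixels), "R" (3x3) and "t" (3): a world point X has camera coordinates R X + t; the wrist camera has in their place "T_tool_cam" (4x4, takes a point from camera to tool coordinates, whose origin is the TCP and whose axes are the flange's). Camera axes: x right, y down, z forward; pixel columns grow to the right and rows downward; lengths in mm; the calibration is good to about 2 mm. A picture is of the moment at which its call begins: read the wrist's pose just before it.
- arm.sign_off(): hands the job in; it is judged then, once.
The state is a dict: "time_s": time; "joint_positions": joint angles; "qd": joint speeds; "joint_efforts": joint torques, N m; "position": TCP position; "tool_rot": TCP orientation; "force": force on the tool from outside, world axes, zero at the start; "torque": the same for the moment, N m; "width": finger opening in mm; "grip_force": force on a finger pad.
Only numpy, scipy, OpenCV 4.12 (cv2) and the standard library are available. Lean on these libraries where they do the work, as an engineer would, in place of code of your own. Each camera call takes 0.05 s, during which the arm holds its last target. There are 200 camera calls.

### The job

Fit the fresh filter cassette, the white one with the green grip, to the bench extractor: set it down in the guide tray, bolt towards the blower, and slide it in until it just meets the sprung rubber seal. Then swing the red lever of the cam lock clockwise, roughly half a turn, so that its hook draws the bolt in, and stop as soon as it comes tight: the cassette must be pulled firmly home on the metal rim, but forcing the lock on past that strains the bolt. Let go of it, and leave the other things on the bench as they are.

Things in the scene. Friction and masses are not known exactly. Their poses are not given: they have to be found in the camera images.
- unit: Bench extractor, off-white, with a steel guide tray, fixed to the bench, 178 x 340 mm. Origin: on the bench under the cam lock's upright axis; z up; +y is the way the cassette slides home. Plenum deck 60 mm high from y = -5 mm, blower 112 mm (spigot 130 mm) high from y = 70 mm. Tray from y = -178 to the plenum, floor 4 mm thick, a side guide 18 mm high along each edge.
- landing (a point): Point on the tray's floor (4 mm up) on its centre line, at y = -132 mm of the unit: a good place to set the cassette's origin down before sliding it in along the unit's +y. The side guides stand 136 mm apart from y = -60 to -20 mm and flare evenly to about 166 mm apart at the tray's open end.
- seal_face (a point): Nominal middle of the black seal frame's face at the tray's inner end, y = -29 mm of the unit, 33 mm up. The frame is on soft springs, about 1 N per mm. 9 mm behind its face stands a metal rim, 59 mm high, on stiff rubber, about 22 N per mm. Real seal and rim sit up to 2.4 mm further in or out together, differently each time; this is not measured: feel for it.
- cassette: Fresh filter cassette: white box 130 x 90 x 56 mm (x, y, z), about 0.85 kg, flat on the bench. Origin: centre of its underside; z up; its face at y = +45 mm goes against the seal. On top a green grip rib, 12 mm wide (x), 40 mm long (y), 56 to 80 mm up, centred at y = -7 mm, and the steel bolt near the front. Grip it with 40 N or more.
- bolt (a point): The cassette's upright steel bolt, 10 mm across, standing 12 mm out of its top at y = +37 mm (8 mm behind the front face); this point is 62 mm above the underside. In the unit's frame it is nominally at y = -37 mm when the face meets the seal and -28 mm at the rim; the hook can take it from y = -42 mm on. It is steel, greased.
- grip (a point): Middle of the cassette's green grip rib, 78 mm above the underside (2 mm below the rib's top): fingers close on it across the cassette's x.
- cam (a joint): Angle of the cam lock, rad, growing clockwise seen from above, -0.3 to 3.85; starts open near 0 (+-0.2). From about 0.7 the spiral hook passes behind the bolt and draws it in 5.5 mm per rad. The cassette meets the rim, and the lock comes tight, somewhere between 2.5 and 3.5. After that the pull on the bolt grows by about 120 N per rad: 18 to 50 N is tight, 30 N best. It stays where it is left.
- lever (a point): Point on the cam lock's red lever, 48 mm from the cam's axis, 100 mm above the bench. The lever is one-sided, 12 mm thick, reaches 66 mm from the axis, 88 to 112 mm up; it points along the unit's +x at cam angle 0, over the tray (-y) at half pi and along -x at pi. Push its side or pinch it.
- disc (a point): Middle of the dark disc's top, 48 mm across, on the cam's axis, 84 mm up. Below it, 62 to 68 mm up, the steel hook reaches up to 56 mm from the axis. Moving the lever, pushed 48 mm out, takes about 3 N free and up to 8 to 10 N with the seal pressed; on the rim this climbs fast, by about 40 N per rad, and 14 N is well tight. Felt while moving: at rest the cam holds itself.
- spent: Bystander: used cassette of the same shape, grey with a black grip, at the back; origin centre of its underside.
- jar_red: Bystander: white reagent jar with red lid, 72 mm across, 105 mm high; origin centre of its underside.
- bottle_green: Bystander: white bottle with green cap, 52 mm across, 120 mm high; origin centre of its underside.
- flask: Bystander: glass conical flask, 72 mm across, 112 mm high; origin centre of its underside.
- dish: Bystander: small white weighing cup, 52 mm across, 22 mm high; origin centre of its underside.
- spatula: Bystander: steel weighing spoon, 170 mm long, lying flat.
- driver: Bystander: screwdriver with red handle, lying flat.
There are look-alikes about, which are no part of the job. Leave any yellow look-alike of the cassette alone.

How it is judged:
By the outcome, as a careful person would: the job done as asked, in the order asked, and still so for the second after the job is handed in, with the robot touching nothing.
It also fails if it takes over 64 s, if anything falls off the work surface, if the arm or the gripper's body presses on something with over 40 N, if the wrist force passes 120 N, or if a joint passes its speed limit or range.

## Working session

There is one attempt and no reset: what is moved stays moved. The work goes in short steps, Python scripts to look and compute and a shell command to move; the robot and the scene stay as the last step left them, time stands still between calls to the robot, and variables do not carry over. Pictures are saved under pics/ and viewed, at most 10 in all, crops included, and the job is handed in when it is done.

```bash
mkdir -p pics; ls
cat > h.py <<'E'
import numpy as np, cv2, pickle
from bench import arm
def save():
    d={n:arm.grab_frame(n) for n in ("scene","side")}
    pickle.dump(d,open('f.pkl','wb')); return d
def ray(f,uv,z):
    K,R,t=f["mtx"],np.array(f["R"]),np.array(f["t"])
    d=R.T@np.linalg.inv(K)@np.array([uv[0],uv[1],1.]); c=-R.T@t
    return c+d*(z-c[2])/d[2]
def px(f,u,v):
    K,R,t=f["mtx"],np.array(f["R"]),np.array(f["t"]); z=float(f["z_map"][int(v),int(u)])
    return R.T@(np.linalg.inv(K)@np.array([u,v,1.])*z-t)
def proj(f,X):
    c=np.array(f["R"])@np.array(X)+np.array(f["t"]); p=np.array(f["mtx"])@c; return p[:2]/p[2]
E
python3 - <<'E'
from h import *
d=save()
cv2.imwrite('pics/scene.png',d['scene']['image']);cv2.imwrite('pics/side.png',d['side']['image'])
for n in d: print(n,-np.array(d[n]['R']).T@d[n]['t'])
print(arm.state(),arm.tips_ahead)
E
```

```text
pics
scene [1376.50550032   30.70809702 1175.21223825]
side [ 122.20537649 -811.12286132  794.47139599]
{'time_s': 0.1, 'joint_positions': array([-7.02832488e-02,  5.27559357e-02,  1.40163826e+00, -1.24754786e-05,
        1.68859503e+00, -7.03081036e-02]), 'qd': array([ 0.00059088,  0.00121507, -0.00384452,  0.00022614, -0.00095596,
       -0.00121735]), 'joint_efforts': array([ 2.37367596e-03, -3.82580674e+01, -3.60984743e+01, -5.21182415e-05,
        4.78979055e-03, -6.69374316e-06]), 'position': array([5.24969026e+02, 3.25964333e-02, 4.03958213e+02]), 'tool_rot': array([-5.23160107e-04,  7.07098337e-01,  7.07114881e-01, -4.62538194e-04]), 'force': array([-0.17814977, -0.04936556,  0.30980045]), 'torque': array([ 0.01086843, -0.00021054, -0.02244085]), 'grip_force': 0.0, 'width': 85.209237001595} 173.4
```

View pics/scene.png

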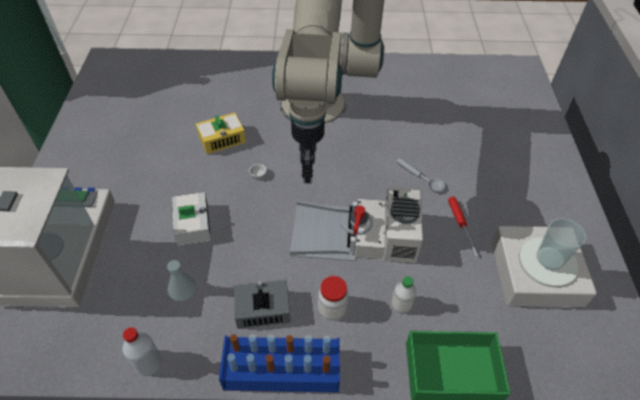

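View pics/side.png

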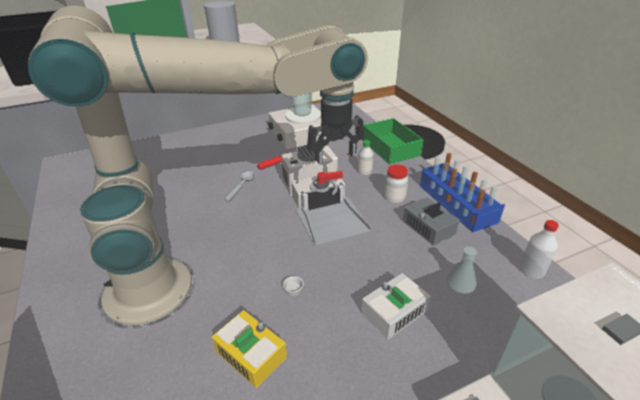

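Candidates for the cassette in the scene view are the white box with the green grip at (190,218), the yellow one at (220,132), the grey spent one at (262,302), and something green inside the hood at (85,195). I choose (190,218), which is at (397,300) in the side view. The unit is at (360,230), with its tray to the left. I'll check the choice in a close crop.

Run:
```python
from h import *
d=pickle.load(open('f.pkl','rb'))
def crop(n,u,v,w,h,W,H): return cv2.resize(d[n]['image'][v:v+h,u:u+w],(W,H),interpolation=cv2.INTER_CUBIC)
a=crop('scene',160,185,60,60,300,300);b=crop('scene',280,185,150,90,500,300)
c=crop('side',355,265,80,80,300,300);e=crop('side',270,130,125,75*1,500,300)
cv2.imwrite('pics/crop.png',np.vstack([np.hstack([a,b]),np.hstack([c,e])]))
for n in d:
    f=d[n];hsv=cv2.cvtColor(f['image'],cv2.COLOR_BGR2HSV)
    for nm,lo,hi in (('green',(45,110,40),(85,255,255)),('red',(0,150,80),(8,255,255)),('red2',(172,150,80),(180,255,255))):
        k,l,s,ce=cv2.connectedComponentsWithStats(cv2.inRange(hsv,lo,hi))
        for i in range(1,k):
            if s[i,4]>12:
                v,u=np.where(l==i); P=np.array([px(f,x,y) for x,y in zip(u,v) if f['z_map'][y,x]>0])
                if len(P): print(n,nm,ce[i].round(1),s[i].tolist(),np.median(P,0).round(0),np.percentile(P[:,2],90).round())
```

```text
scene green [23.2 65.1] [0, 0, 62, 119, 1720] [ -51. -959.   77.] 250.0
scene green [21.  27.5] [19, 24, 5, 7, 14] [ -76. -931.  219.] 230.0
scene green [27.8 38.8] [25, 35, 6, 9, 18] [ -77. -928.  179.] 190.0
scene green [42.  56.8] [39, 53, 7, 8, 21] [ -93. -920.  100.] 108.0
scene green [54.1 83.2] [52, 80, 7, 7, 19] [ -90. -918.  -14.] 3.0
scene green [ 34.8 120.6] [22, 97, 29, 43, 287] [  -37. -1027.  -153.] -72.0
scene green [ 18.4 109.5] [15, 107, 6, 7, 18] [  -45. -1067.   -95.] -88.0
scene green [218.3 123.6] [213, 116, 13, 14, 100] [ 185. -288.   60.] 80.0
scene green [ 81.1 194.4] [77, 191, 9, 9, 38] [ 484. -620.   73.] 76.0
scene green [186.2 211.8] [179, 206, 15, 12, 141] [ 532. -326.   64.] 79.0
scene green [407.4 281.5] [403, 277, 10, 10, 74] [764. 238. 120.] 123.0
scene green [455.9 366.2] [407, 331, 103, 69, 6403] [923. 349.   9.] 66.0
scene red [456.8 211.1] [449, 197, 17, 30, 223] [478. 418.  23.] 28.0
scene red [358.1 216.4] [354, 206, 11, 27, 158] [562. 130. 111.] 114.0
scene red [333.3 288.4] [321, 277, 25, 24, 485] [778.  66. 105.] 108.0
scene red [129.8 334.3] [123, 328, 14, 14, 137] [ 924. -357.  160.] 162.0
side green [148.1  17.6] [107, 0, 78, 36, 2236] [ 222. 1133.  385.] 432.0
side green [395.5 140.6] [364, 119, 60, 44, 1182] [948. 327.  37.] 67.0
side green [367.  142.2] [364, 139, 7, 7, 46] [762. 234. 117.] 120.0
side green [398.2 297.8] [388, 287, 23, 21, 170] [ 520. -337.   59.] 79.0
side green [245.5 340.5] [232, 328, 27, 25, 331] [ 179. -297.   63.] 79.0
side red [269.3 162.1] [258, 156, 23, 13, 129] [466. 410.  20.] 25.0
side red [397.3 171. ] [388, 165, 19, 13, 200] [768.  58. 104.] 106.0
side red [328.4 176.1] [318, 171, 24, 12, 173] [563. 121. 105.] 112.0
side red [551.5 225.2] [546, 221, 12, 10, 93] [ 915. -365.  159.] 161.0
```

View pics/crop.png

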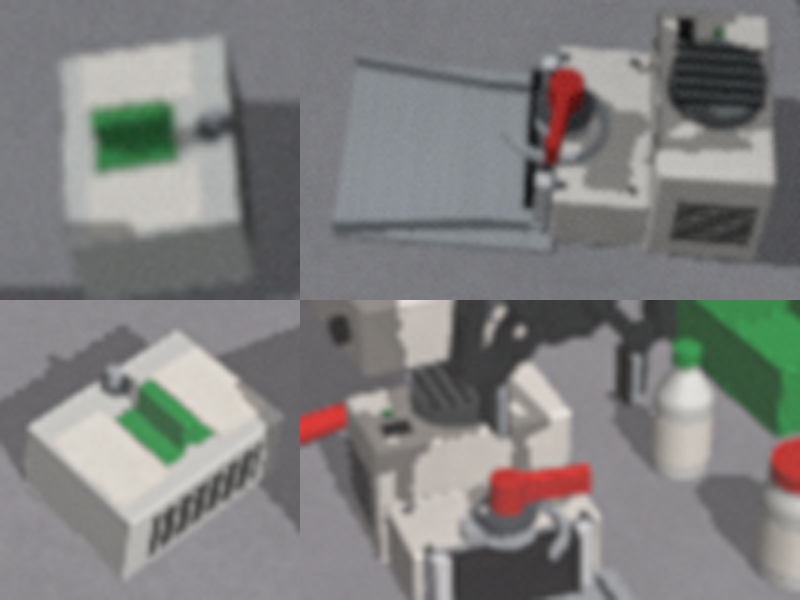

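The crop confirms a white cassette with a green rib and the bolt on its +y side. The unit's lever points roughly along world +x, and the tray opens towards -y. I'll move above the cassette for a close look.

```bash
python3 -m crank '[[[-33,0,0,0],[-33,0,0,0],[-33,0,0,0],[-33,0,0,0],[-33,0,0,0],[-33,0,0,0],[-33,0,0,0],[-33,0,0,0],[-30,0,0,0],[0,0,0,0]]]' 85
python3 - <<'E'
from h import *
s=arm.state();w=arm.grab_frame("wrist");w['s']=s;pickle.dump(w,open('w1.pkl','wb'))
print(s['position'],s['tool_rot'],w['T_tool_cam'],w['mtx'])
cv2.imwrite('pics/w1.png',w['image'])
d=save()
cl=lambda f:None
for n in d:
    f=d[n];v,u=np.where(f['z_map']>0);z=f['z_map'][v,u]
    K,R,t=f["mtx"],np.array(f["R"]),np.array(f["t"])
    P=((np.linalg.inv(K)@np.vstack([u,v,np.ones(len(u))]))*z).T; P=(P-t)@R
    for nm,b,zl in (('cas',(430,630,-420,-230),(50,61)),('tray',(450,680,-70,110),(2,9)),('deck',(450,680,100,210),(56,64)),('blow',(450,680,160,280),(108,118))):
        m=(P[:,0]>b[0])&(P[:,0]<b[1])&(P[:,1]>b[2])&(P[:,1]<b[3])&(P[:,2]>zl[0])&(P[:,2]<zl[1])
        if m.sum()>5: print(n,nm,m.sum(),cv2.minAreaRect(P[m][:,:2].astype(np.float32)),np.median(P[m],0).round(1),np.percentile(P[m],[2,98],axis=0).round(0).tolist())
E
```

```text
time_s: 0.93
position: [524.1, -298.6, 403.3]
tool_rot: [-0.001, 0.709, 0.705, -0.001]
force: [0.1, 1.1, -0.4]
width: 85.3
grip_force: 0.0
[ 524.05498095 -298.61056271  403.27640624] [-5.05494050e-04  7.08888175e-01  7.05320181e-01 -8.62121531e-04] [[-9.57364564e-04 -9.48444964e-01 -3.16940427e-01  8.10332742e+01]
 [ 9.99999541e-01 -8.96089741e-04 -3.39093133e-04 -1.07143017e-02]
 [ 3.76041088e-05 -3.16940607e-01  9.48445386e-01  3.02645823e+01]
 [ 0.00000000e+00  0.00000000e+00  0.00000000e+00  1.00000000e+00]] [[281.40961758   0.         326.76550652]
 [  0.         281.40961758 200.65849766]
 [  0.           0.           1.        ]]
scene cas 1142 ((524.2340087890625, -320.97552490234375), (134.28599548339844, 90.73731994628906), 12.11876106262207) [ 536.8 -317.3   56. ] [[461.0, -369.0, 51.0], [591.0, -272.0, 60.0]]
scene tray 2350 ((564.8934936523438, 20.087356567382812), (229.641845703125, 179.82638549804688), 0.05581551417708397) [555.4  27.7   4.4] [[459.0, -61.0, 2.0], [670.0, 106.0, 8.0]]
scene deck 1096 ((551.56787109375, 158.30426025390625), (164.45445251464844, 102.2495
[... 304 characters left out ...]
5737304688, -324.8907470703125), (131.104248046875, 92.08367919921875), 12.663022994995117) [ 513.6 -331.5   55.7] [[458.0, -376.0, 52.0], [587.0, -278.0, 59.0]]
side tray 1499 ((563.3797607421875, 20.118247985839844), (179.4404296875, 226.34107971191406), 89.84393310546875) [538.   25.1   3.7] [[454.0, -47.0, 2.0], [624.0, 106.0, 7.0]]
side deck 545 ((546.0723876953125, 154.66058349609375), (105.1563720703125, 161.49444580078125), 84.45915985107422) [517.9 148.5  59.1] [[473.0, 105.0, 56.0], [620.0, 207.0, 63.0]]
side blow 465 ((553.2960815429688, 240.65809631347656), (85.16929626464844, 165.0275421142578), 86.9983901977539) [534.9 226.  111.2] [[474.0, 200.0, 108.0], [633.0, 277.0, 117.0]]
```

View pics/w1.png

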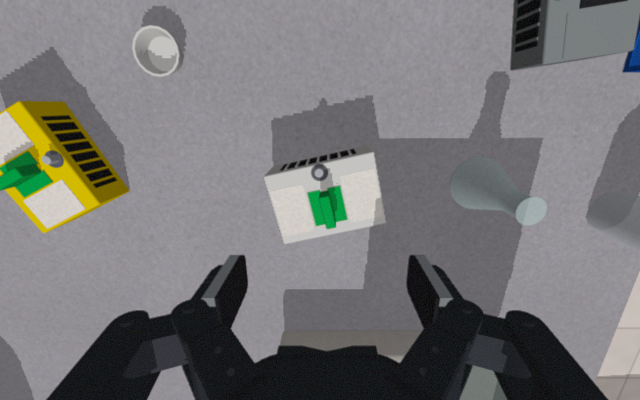

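The wrist view shows the cassette at (325,200), turned about 12°, with its bolt at (319,172) and rib at (327,207). The yellow look-alike is at (60,165). Next I'll refine the pose from this view.

```bash
cat >> h.py <<'E'
from scipy.spatial.transform import Rotation as Ro
def wcam(w):
    q=w['s']['tool_rot'];T=np.eye(4);T[:3,:3]=Ro.from_quat([q[1],q[2],q[3],q[0]]).as_matrix();T[:3,3]=w['s']['position']
    M=np.linalg.inv(T@w['T_tool_cam']); w['R'],w['t']=M[:3,:3],M[:3,3]; return w
def cloud(f):
    v,u=np.where(f['z_map']>0);z=f['z_map'][v,u]
    P=((np.linalg.inv(f['mtx'])@np.vstack([u,v,np.ones(len(u))]))*z).T
    return (P-f['t'])@f['R'],f['image'][v,u],u,v
def look(n):
    s=arm.state();w=arm.grab_frame("wrist");w['s']=s;pickle.dump(w,open(n+'.pkl','wb'));cv2.imwrite('pics/'+n+'.png',w['image']);return wcam(w)
def sel(P,b): return np.all([(P[:,i]>b[2*i])&(P[:,i]<b[2*i+1]) for i in range(3)],axis=0)
E
python3 - <<'E'
from h import *
w=wcam(pickle.load(open('w1.pkl','rb')))
P,C,u,v=cloud(w)
m=sel(P,(430,630,-420,-230,52,60)); print(m.sum(),cv2.minAreaRect(P[m][:,:2].astype(np.float32)),np.median(P[m],0))
h=cv2.cvtColor(C[None],cv2.COLOR_BGR2HSV)[0]
g=(h[:,0]>45)&(h[:,0]<85)&(h[:,1]>110)
m=g&sel(P,(430,630,-420,-230,76,90));print(m.sum(),cv2.minAreaRect(P[m][:,:2].astype(np.float32)),np.median(P[m],0))
m=sel(P,(430,630,-310,-230,63,75));print(m.sum(),np.median(P[m],0),'bolt')
# rays: contour of white top on z=56
m=cv2.inRange(w['image'],(150,160,160),(255,255,255));m[:, :240]=0;m[:,400:]=0;m[260:]=0;m[:130]=0
c=max(cv2.findContours(m,0,2)[0],key=cv2.contourArea);r=cv2.boxPoints(cv2.minAreaRect(c));print(r.tolist())
X=np.array([ray(w,p,56)[:2] for p in cv2.boxPoints(cv2.minAreaRect(c))],np.float32);print(cv2.minAreaRect(X))
# two-view height of rib: wrist green top centre vs scene ray
E
```

```text
7344 ((521.753662109375, -322.8192443847656), (130.0618133544922, 89.79537200927734), 12.486151695251465) [ 523.49673903 -317.90352462   56.81266866]
352 ((523.2350463867188, -329.3750305175781), (11.972640991210938, 39.354827880859375), 12.436370849609375) [ 523.38527487 -327.88121575   80.1647282 ]
74 [ 514.26171198 -286.77583259   68.15976473] bolt
[[263.17645263671875, 176.2941131591797], [372.76470947265625, 151.94117736816406], [388.3411865234375, 222.03529357910156], [278.7529296875, 246.3882293701172]]
((519.652099609375, -323.6111145019531), (139.3640594482422, 90.78304290771484), 13.44845199584961)
```

```bash
python3 -m crank '[[[-18,-1.5,0,0],[-17.5,0,0,0],[0,0,30,-0.11],[0,0,30,-0.107],[0,0,30,0],[0,0,25,0],[0,0,15,0],[0,0,10,0],[0,0,0,0],[0,0,0,0]]]' 50
python3 - <<'E'
from h import *
s=arm.state();print(s['position'],2*np.degrees(np.arctan2(s['tool_rot'][2],s['tool_rot'][1])),s['force'])
E
```

```text
time_s: 1.92
position: [523.9, -328.8, 265.4]
tool_rot: [0.0, 0.626, 0.78, 0.0]
force: [0.8, 0.1, 0.1]
width: 50.1
grip_force: 0.0
[ 523.88580598 -328.81605737  265.39854971] 102.4910089368997 [0.78004813 0.12045768 0.12403509]
```

```bash
python3 -m crank '[[[0,0,15,0],[0,0,10,0],[0,0,4,0],[0,0,2,0],[0,0,0,0],[0,0,0,0],[0,0,0,0],[0,0,0,0],[0,0,0,0],[0,0,0,0]]]' 50; python3 -m crank '[[[0,0,0,0],[0,0,0,0],[0,0,0,0],[0,0,0,0],[0,0,0,0],[0,0,0,0],[0,0,0,0],[0,0,0,0],[0,0,0,0],[0,0,0,0]]]' 0
```

```text
time_s: 2.75
position: [523.6, -329.5, 234.0]
tool_rot: [0.0, 0.626, 0.78, 0.0]
force: [0.4, -0.1, 0.0]
width: 50.3
grip_force: 0.0
time_s: 3.58
position: [523.6, -329.5, 233.9]
tool_rot: [0.0, 0.626, 0.78, 0.0]
force: [1.1, 0.7, 2.3]
width: 10.4
grip_force: 63.0
```

```bash
python3 -m crank '[[[0,0,-10,0],[0,0,-25,0],[0,0,-35,0],[0,0,-40,0.1],[0,0,-40,0.117],[35,0,-10,0],[38,0,0,0],[38,0,0,0],[38,0,0,0],[38,0,0,0]]]' 0; python3 -m crank '[[[38,0,0,0],[38,3,0,0],[30,3,0,0],[25,3,0,0],[15,3,0,0],[5,3,0,0],[0,3,0,0],[0,0,0,0],[0,0,0,0],[0,0,0,0]]]' 0
python3 - <<'E'
from h import *
w=look('w2');print(w['s']['position'],w['s']['grip_force'])
P,C,u,v=cloud(w)
for nm,b in (('deck',(450,680,100,230,57,63)),('blow',(450,680,160,290,109,115)),('disc',(500,620,80,180,80,87)),('lever',(500,640,60,190,100,118)),('hook',(480,640,60,190,61,71))):
    m=sel(P,b)
    if m.sum()>5: print(nm,m.sum(),cv2.minAreaRect(P[m][:,:2].astype(np.float32)),cv2.minEnclosingCircle(P[m][:,:2].astype(np.float32)),np.percentile(P[m],[1,99],axis=0).round(0).tolist())
E
```

```text
time_s: 4.42
position: [522.8, -140.9, 392.2]
tool_rot: [-0.002, 0.707, 0.707, -0.001]
force: [1.1, 0.9, -7.3]
width: 10.4
grip_force: 61.6
time_s: 5.25
position: [541.5, 7.5, 393.4]
tool_rot: [-0.0, 0.708, 0.707, -0.0]
force: [0.4, -0.2, -7.4]
width: 10.5
grip_force: 61.7
[541.4520702    7.45428554 393.37813846] 61.67128801345825
deck 8116 ((546.2019653320312, 142.3193817138672), (78.1978988647461, 158.21835327148438), 89.76580047607422) ((546.1830444335938, 157.7484588623047), 81.58187866210938) [[470.0, 107.0, 57.0], [622.0, 181.0, 62.0]]
disc 1144 ((543.3019409179688, 134.30418395996094), (47.235355377197266, 44.883155822753906), 85.64537048339844) ((544.089599609375, 134.47021484375), 23.94470977783203) [[521.0, 112.0, 82.0], [564.0, 157.0, 86.0]]
lever 2260 ((569.9381713867188, 131.53497314453125), (27.10223388671875, 79.33834075927734), 84.00409698486328) ((569.5797729492188, 128.28929138183594), 39.745201110839844) [[532.0, 117.0, 102.0], [607.0, 146.0, 114.0]]
hook 3318 ((551.7918090820312, 132.49862670898438), (96.56452178955078, 143.7578125), 89.83751678466797) ((552.1367797851562, 154.334228515625), 76.26739501953125) [[481.0, 90.0, 61.0], [620.0, 181.0, 70.0]]
```

View pics/w2.png

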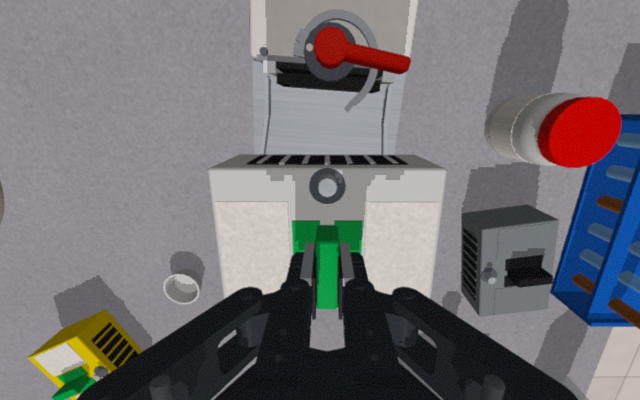

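The wrist view shows the cassette held straight, with the bolt at (327,186). Ahead of it are the seal bar at (330,78), the disc at (330,50), the lever pointing right to (405,63), and the open hook. Next I'll find the unit's yaw from its edge lines.

Run:
```python
from h import *
w=wcam(pickle.load(open('w2.pkl','rb')));d=pickle.load(open('f.pkl','rb'))
def line(P,ax,lo,hi,fn,st=4):
    a=[];b=[]
    for k in np.arange(lo,hi,st):
        m=(P[:,ax]>=k)&(P[:,ax]<k+st)
        if m.sum()>3: a.append(k+st/2);b.append(np.percentile(P[m,1-ax],2 if fn=='min' else 98))
    a,b=np.array(a),np.array(b)
    for _ in range(4):
        p=np.polyfit(a,b,1);r=abs(b-np.polyval(p,a));k=r<max(1.2,np.median(r)*2);a,b=a[k],b[k]
    return np.degrees(np.arctan(p[0])).round(2),len(a),np.polyval(p,[lo,hi]).round(1)
P,*_=cloud(w)
D=P[sel(P,(440,680,100,230,57.5,62.5))]
print('w deck x-',line(D,1,130,180,'min'),'x+',line(D,1,130,180,'max'),'front',line(D,0,475,615,'min'))
F=P[sel(P,(440,680,40,130,2,7))];print('w tray',line(F,1,50,100,'min'),line(F,1,50,100,'max'))
G=P[sel(P,(440,680,40,130,14,20))];print('w guide',line(G,1,50,105,'min'),line(G,1,50,105,'max'))
for n in d:
    P,*_=cloud(d[n])
    D=P[sel(P,(440,680,120,200,57,63))];B=P[sel(P,(440,680,180,290,108.5,115))];F=P[sel(P,(440,690,-70,110,2,7))]
    for nm,Q,lo,hi in(('deck',D,130,190),('blow',B,215,265),('tray',F,-30,70)):
        print(n,nm,'x-',line(Q,1,lo,hi,'min'),'x+',line(Q,1,lo,hi,'max'))
    print('trayopen',line(F,0,480,620,'min'),'blowback',line(B,0,480,620,'max'),'blowfront',line(B,0,480,620,'min'))
# seal: dark pixels
P,C,u,v=cloud(w);m=sel(P,(460,640,70,140,10,62))&(C.max(1)<60);S=P[m]
print('seal',m.sum(),np.percentile(S,[2,50,98],axis=0).round(1).tolist(),line(S,0,490,600,'min'))
```

```text
w deck x- (np.float64(5.84), 12, array([467.8, 472.9])) x+ (np.float64(1.66), 11, array([620.2, 621.6])) front (np.float64(-4.41), 24, array([113.6, 102.8]))
w tray (np.float64(4.24), 13, array([451.7, 455.4])) (np.float64(5.99), 12, array([624.4, 629.6]))
w guide (np.float64(8.53), 14, array([463.2, 471.4])) (np.float64(1.95), 14, array([611.4, 613.3]))
scene deck x- (np.float64(3.72), 12, array([474. , 477.9])) x+ (np.float64(3.35), 11, array([622.9, 626.4]))
scene blow x- (np.float64(7.91), 8, array([471.3, 478.3])) x+ (np.float64(7.14), 7, array([630.9, 637.2]))
scene tray x- (np.float64(4.69), 13, array([460.3, 468.5])) x+ (np.float64(-3.36), 15, array([683.1, 677.3]))
trayopen (np.float64(-3.34), 35, array([-48.2, -56.3])) blowback (np.float64(-0.62), 15, array([287.2, 285.7])) blowfront (np.float64(-4.16), 25, array([214. , 203.8]))
side deck x- (np.float64(2.94), 10, array([472.9, 476. ])) x+ (np.float64(-60.76), 12, array([640.6, 533.4]))
side blow x- (np.float64(1.18), 12, array([476.3, 477.3])) x+ (np.float64(2.52), 6, array([629.8, 632. ]))
side tray x- (np.float64(3.23), 14, array([449.8, 455.4])) x+ (np.float64(4.84), 14, array([608.5, 617. ]))
trayopen (np.float64(-3.26), 16, array([-40.6, -48.6])) blowback (np.float64(-22.81), 16, array([292.5, 233.6])) blowfront (np.float64(-4.95), 19, array([209.7, 197.6]))
seal 1672 [[492.7, 105.4, 13.9], [529.6, 114.5, 58.2], [593.2, 128.9, 59.9]] (np.float64(-4.01), 20, array([111.1, 103.4]))
```

The unit's axis is at about (543.8, 134.5) with a yaw of about -4.1°, and the tray and guide midlines agree. For landing, the TCP target is about (533.9, -4.1).

```bash
python3 -m crank '[[[-6,-4,0,0],[-5.5,-3.5,10,0],[0,0,25,0.0716],[0,0,30,0],[0,0,28,0],[0,0,20,0],[0,0,12,0],[0,0,7,0],[0,0,0,0],[0,0,0,0]]]' 0
python3 - <<'E'
from h import *
s=arm.state();print(s['position'],2*np.degrees(np.arctan2(s['tool_rot'][2],s['tool_rot'][1])),s['force'])
E
```

```text
time_s: 6.13
position: [534.3, -3.2, 263.0]
tool_rot: [0.001, 0.732, 0.681, 0.001]
force: [0.6, 0.4, -6.9]
width: 10.6
grip_force: 61.6
[534.34542982  -3.23611569 262.95120027] 85.88275797292815 [ 0.6460118   0.42380543 -6.89368432]
```

```bash
python3 -m crank '[[[0,0,10,0],[0,0,8,0],[0,0,4,0],[0,0,2,0],[0,0,0,0],[0,0,0,0],[0,0,0.5,0],[0,0,0,0],[0,0,0,0],[0,0,0,0]]]' 0;  python3 -m crank '[[[0,0,0.4,0],[0,0,0,0],[0,0,0,0],[0,0,0.3,0],[0,0,0,0],[0,0,0,0],[0,0,0,0],[0,0,0,0],[0,0,0,0],[0,0,0,0]]]' 0
```

```text
time_s: 6.97
position: [534.2, -3.2, 238.8]
tool_rot: [0.001, 0.732, 0.681, 0.0]
force: [-5.6, -2.0, 5.5]
width: 10.4
grip_force: 63.5
time_s: 7.8
position: [534.2, -3.3, 238.7]
tool_rot: [0.001, 0.732, 0.681, 0.0]
force: [-8.0, -2.0, 8.3]
width: 10.4
grip_force: 64.0
```

```bash
python3 -m crank '[[[0,0,-0.9,0],[0,0,0,0],[0,0,0,0],[0,0,0,0],[0,0,0,0],[0,0,0,0],[0,0,0,0],[0,0,0,0],[0,0,0,0],[0,0,0,0]]]' 0
python3 - <<'E'
from h import *
s=arm.state();print(s['force'],s['torque'])
w=look('w3')
P,C,u,v=cloud(w)
m=sel(P,(440,640,-60,70,12,22));
c=w['image'];cv2.imwrite('pics/w3.png',c)
E
```

```text
time_s: 8.63
position: [534.3, -3.1, 238.8]
tool_rot: [0.001, 0.732, 0.681, 0.0]
force: [-4.7, -1.8, 5.7]
width: 10.5
grip_force: 63.5
[-4.7393652  -1.76993487  5.66981925] [0.09432007 0.90784864 0.18407393]
```

View pics/w3.png

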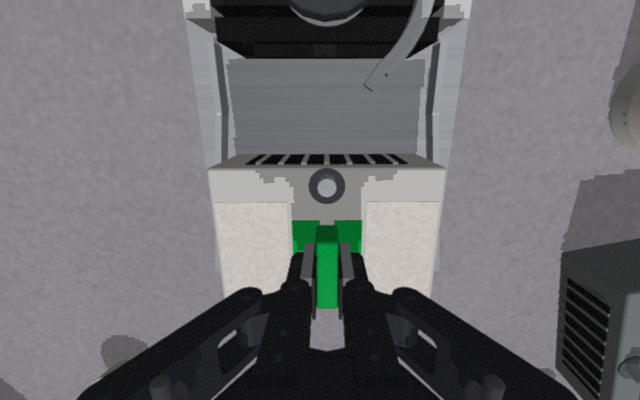

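The wrist view shows the cassette centred between the guides, with its edges at 210 and 445 px against guides at about 190 and 465, and squared up. I'll ease the downward pressure and slide it in.

```bash
python3 -m crank '[[[0,0,-1.5,0],[2,0,0,0],[5,0,0,0],[7,0,0,0],[8,0,0,0],[8,0,0,0],[7,0,0,0],[5,0,0,0],[2,0,0,0],[0,0,0,0]]]' 0;python3 -m crank '[[[0.5,0,0,0],[0.5,0,0,0],[0.5,0,0,0],[0.5,0,0,0],[0.5,0,0,0],[0.5,0,0,0],[0.5,0,0,0],[0.5,0,0,0],[0,0,0,0],[0,0,0,0]]]' 0
python3 - <<'E'
from h import *
s=arm.state();print(s['position'],2*np.degrees(np.arctan2(s['tool_rot'][2],s['tool_rot'][1])),s['force'],s['torque'])
E
```

```text
time_s: 9.52
position: [537.3, 41.6, 239.0]
tool_rot: [0.0, 0.732, 0.682, 0.0]
force: [-0.3, -0.6, -1.0]
width: 10.5
grip_force: 62.6
time_s: 10.35
position: [537.5, 44.6, 239.2]
tool_rot: [0.0, 0.732, 0.681, -0.0]
force: [-0.8, -4.5, 2.4]
width: 10.7
grip_force: 63.1
[537.52495726  44.58637326 239.15512204] 85.87241271858863 [-0.82047682 -4.47316272  2.39140493] [-0.73135764  0.04476438  0.02752784]
```

```bash
python3 -m crank '[[[0,0,-0.8,0],[0.3,0,0,0],[0.3,0,0,0],[0.3,0,0,0],[0.3,0,0,0],[0.3,0,0,0],[0.3,0,0,0],[0.3,0,0,0],[0.3,0,0,0],[0.3,0,0,0]]]' 0;python3 -m crank '[[[0.25,0,0,0],[0.25,0,0,0],[0.25,0,0,0],[0.25,0,0,0],[0.25,0,0,0],[0.25,0,0,0],[0.25,0,0,0],[0.25,0,0,0],[0.25,0,0,0],[0.25,0,0,0]]]' 0; python3 -m crank '[[[0.2,0,0,0],[0.2,0,0,0],[0.2,0,0,0],[0.2,0,0,0],[0.2,0,0,0],[0.2,0,0,0],[0.2,0,0,0],[0.2,0,0,0],[0.2,0,0,0],[0.2,0,0,0]]]' 0
```

```text
time_s: 11.18
position: [537.5, 47.8, 239.3]
tool_rot: [-0.0, 0.732, 0.681, -0.0]
force: [-0.3, -0.8, -6.0]
width: 10.4
grip_force: 62.0
time_s: 12.02
position: [537.8, 50.1, 239.7]
tool_rot: [-0.0, 0.732, 0.681, -0.0]
force: [-0.3, -0.6, -7.1]
width: 10.3
grip_force: 61.7
time_s: 12.85
position: [538.0, 52.1, 239.7]
tool_rot: [0.0, 0.732, 0.681, 0.0]
force: [-0.7, 0.2, -7.1]
width: 10.3
grip_force: 61.7
```

```bash
for i in 1 2 3; do :; done; python3 -m crank '[[[0.15,0,0,0],[0.15,0,0,0],[0.15,0,0,0],[0.15,0,0,0],[0.15,0,0,0],[0.15,0,0,0],[0.15,0,0,0],[0.15,0,0,0],[0,0,0,0],[0,0,0,0]]]' 0; python3 -m crank '[[[0.15,0,0,0],[0.15,0,0,0],[0.15,0,0,0],[0.15,0,0,0],[0.15,0,0,0],[0.15,0,0,0],[0.15,0,0,0],[0.15,0,0,0],[0,0,0,0],[0,0,0,0]]]' 0
```

```text
time_s: 13.68
position: [538.0, 53.3, 239.7]
tool_rot: [0.0, 0.732, 0.681, 0.0]
force: [-0.8, -0.6, -7.2]
width: 10.3
grip_force: 61.7
time_s: 14.52
position: [538.1, 54.5, 239.7]
tool_rot: [0.0, 0.732, 0.681, 0.0]
force: [0.1, 0.2, -7.2]
width: 10.6
grip_force: 61.7
```

```bash
python3 -m crank '[[[0.15,0,0,0],[0.15,0,0,0],[0.15,0,0,0],[0.15,0,0,0],[0.15,0,0,0],[0.15,0,0,0],[0.15,0,0,0],[0.15,0,0,0],[0,0,0,0],[0,0,0,0]]]' 0; python3 -m crank '[[[0.15,0,0,0],[0.15,0,0,0],[0.15,0,0,0],[0.15,0,0,0],[0.15,0,0,0],[0.15,0,0,0],[0.15,0,0,0],[0.15,0,0,0],[0,0,0,0],[0,0,0,0]]]' 0
```

```text
time_s: 15.35
position: [538.2, 55.7, 239.7]
tool_rot: [0.0, 0.732, 0.681, 0.0]
force: [-0.4, -0.8, -7.4]
width: 10.8
grip_force: 61.7
time_s: 16.18
position: [538.3, 56.9, 239.7]
tool_rot: [0.0, 0.732, 0.681, 0.0]
force: [0.3, -0.2, -8.3]
width: 10.6
grip_force: 61.7
```

```bash
python3 -m crank '[[[0.15,0,0,0],[0.15,0,0,0],[0.15,0,0,0],[0.15,0,0,0],[0.15,0,0,0],[0.15,0,0,0],[0.15,0,0,0],[0.15,0,0,0],[0,0,0,0],[0,0,0,0]]]' 0
python3 - <<'E'
from h import *
w=look('w4');print(w['s']['force'],w['s']['torque'])
P,C,u,v=cloud(w)
# profile along centre strips: heights vs unit y
a=np.radians(-4.1);R=np.array([[np.cos(a),np.sin(a)],[-np.sin(a),np.cos(a)]])
U=(P[:,:2]-[543.8,134.5])@R.T
for xs in((-55,-40),(-40,-25)):
    m=(U[:,0]>xs[0])&(U[:,0]<xs[1])
    for y in np.arange(-36,4,2):
        k=m&(U[:,1]>=y)&(U[:,1]<y+2)
        if k.sum(): print(xs,y,k.sum(),np.percentile(P[k,2],[5,50,95]).round(1),np.median(C[k],0))
E
```

```text
time_s: 17.02
position: [538.4, 58.0, 239.7]
tool_rot: [0.0, 0.732, 0.681, 0.0]
force: [-0.3, -1.0, -7.2]
width: 10.6
grip_force: 61.7
[-0.27074418 -0.98939578 -7.17817787] [-0.18686406 -0.01586769  0.03105769]
(-55, -40) -36 91 [60.  60.9 62.2] [187. 189. 190.]
(-55, -40) -34 99 [60.1 61.  61.8] [187. 189. 190.]
(-55, -40) -32 104 [60. 61. 62.] [187. 189. 190.]
(-55, -40) -30 103 [59.7 60.9 61.9] [187. 189. 189.]
(-55, -40) -28 128 [57.2 59.9 61.2] [128. 130. 131.]
(-55, -40) -26 76 [57.2 58.5 59.6] [31. 31. 31.]
(-55, -40) -24 76 [57.5 58.6 59.6] [34. 35. 34.]
(-55, -40) -22 104 [14.3 58.2 59.4] [33. 34. 34.]
(-55, -40) -20 130 [14.3 58.  59.5] [30. 31. 31.]
(-55, -40) -18 223 [31.7 54.2 59.8] [26. 28. 27.]
(-55, -40) -16 58 [41.9 55.5 60.7] [103. 102. 103.]
(-55, -40) -14 72 [57.  58.7 60.6] [51.  49.5 50. ]
(-55, -40) -12 117 [57.7 58.7 60.3] [30. 27. 28.]
(-55, -40) -10 116 [57.5 58.6 59.9] [33. 30. 30.]
(-55, -40) -8 104 [58.1 60.2 61.4] [102.5  98.   97. ]
(-55, -40) -6 116 [59.3 60.5 61.7] [101.  96.  95.]
(-55, -40) -4 130 [59.5 60.6 61.6] [120.  121.5 124. ]
(-55, -40) -2 1
[... 423 characters left out ...]
 [57.5 58.4 59.7] [22. 23. 23.]
(-40, -25) -24 100 [57.4 58.5 59.5] [24. 23. 24.]
(-40, -25) -22 138 [14.6 58.3 59.5] [24. 24. 24.]
(-40, -25) -20 140 [14.  58.3 59.5] [23.  23.  23.5]
(-40, -25) -18 119 [54.3 58.2 59.5] [20. 21. 22.]
(-40, -25) -14 55 [57.7 58.5 59.6] [23. 23. 21.]
(-40, -25) -12 106 [57.8 58.6 59.8] [24. 23. 22.]
(-40, -25) -10 105 [57.6 58.6 59.6] [25. 24. 24.]
(-40, -25) -8 88 [58.1 60.1 61.7] [100.  96.  95.]
(-40, -25) -6 108 [59.3 60.5 61.4] [100.  96.  95.]
(-40, -25) -4 86 [59.6 60.8 68.5] [115.5 110.  109.5]
(-40, -25) -2 100 [60.  67.7 69. ] [141.  145.  148.5]
(-40, -25) 0 117 [60.  67.8 68.9] [142. 146. 151.]
(-40, -25) 2 102 [60.  67.7 68.8] [156.5 152.  151.5]
```

View pics/w4.png

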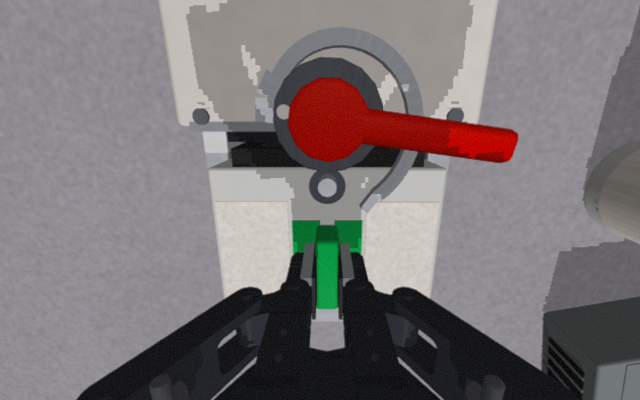

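The wrist view shows the cassette's front edge at row 168, right against the black seal, with no tray visible between them. The bolt is at (327,187) and the hook tip at (370,205), on the bolt's -y side. I'll make one more feel step.

```bash
python3 -m crank '[[[0.15,0,0,0],[0.15,0,0,0],[0.15,0,0,0],[0.15,0,0,0],[0.15,0,0,0],[0.15,0,0,0],[0.15,0,0,0],[0.15,0,0,0],[0,0,0,0],[0,0,0,0]]]' 0
python3 - <<'E'
from h import *
w=wcam(pickle.load(open('w4.pkl','rb')))
P,C,u,v=cloud(w)
b=ray(w,(327,187),73);print('bolt',b)
m=sel(P,(500,620,90,190,82,87));print('disc',cv2.minEnclosingCircle(P[m][:,:2].astype(np.float32)))
h=cv2.cvtColor(C[None],cv2.COLOR_BGR2HSV)[0];r=((h[:,0]<8)|(h[:,0]>172))&(h[:,1]>150)&sel(P,(480,640,60,190,100,120))
L=P[r];print(np.median(L[:,2]));m=L[:,0]>568
print('lever axis',cv2.fitLine(L[m][:,:2].astype(np.float32),2,0,.01,.01).ravel(),L[:,0].max())
m=(L[:,0]<560);print('hub',cv2.minEnclosingCircle(L[m][:,:2].astype(np.float32)))
s=[]
for i in range(3): arm.grab_frame('wrist'); s.append(arm.state()['force'])
print(np.array(s))
E
```

```text
time_s: 17.9
position: [538.5, 59.2, 239.8]
tool_rot: [0.0, 0.732, 0.681, 0.0]
force: [0.2, -2.1, -7.4]
width: 10.7
grip_force: 61.7
bolt [541.59526295 100.58684028  73.        ]
disc ((544.3768310546875, 134.33541870117188), 23.89680290222168)
112.3552390462852
lever axis [ 9.7620738e-01 -2.1683912e-01  5.8739935e+02  1.2539972e+02] 609.1849266444249
hub ((546.3018798828125, 133.06358337402344), 15.883367538452148)
[[ 0.70834295 -2.1307632  -7.58277442]
 [-0.06828348 -2.2007174  -7.12483257]
 [ 0.11121715 -3.09867699 -8.35989782]]
```

Contact was felt at TCP y ≈ 57, after which the force rises about 1 N/mm. I'll back off 1 mm, lower, release and lift.

```bash
python3 -m crank '[[[-0.5,0,0,0],[-0.5,0,0,0],[0,0,0.4,0],[0,0,0.4,0],[0,0,0.4,0],[0,0,0,0],[0,0,0,0],[0,0,0,0],[0,0,0,0],[0,0,0,0]]]' 0; python3 -m crank '[[[0,0,0,0],[0,0,0,0],[0,0,0,0],[0,0,0,0],[0,0,0,0],[0,0,-5,0],[0,0,-15,0],[0,0,-25,0],[0,0,-30,0],[0,0,-20,0]]]' 32
python3 - <<'E'
from h import *
w=look('w5');print(w['s']['position'],w['s']['joint_positions'])
P,C,u,v=cloud(w)
g=cv2.cvtColor(w['image'],cv2.COLOR_BGR2GRAY)
m=sel(P,(520,560,85,115,66,76));print('bolt',m.sum(),np.median(P[m],0))
m=sel(P,(500,620,90,190,82,87));print('disc',cv2.minEnclosingCircle(P[m][:,:2].astype(np.float32)))
h=cv2.cvtColor(C[None],cv2.COLOR_BGR2HSV)[0];r=((h[:,0]<8)|(h[:,0]>172))&(h[:,1]>150)&sel(P,(480,640,60,190,108,120))
L=P[r];print(np.median(L[:,2]));m=L[:,0]>568
print('lever axis',cv2.fitLine(L[m][:,:2].astype(np.float32),2,0,.01,.01).ravel(),L[:,0].max())
E
```

```text
time_s: 18.88
position: [538.5, 58.2, 239.1]
tool_rot: [0.0, 0.732, 0.681, 0.0]
force: [-4.0, -3.5, 0.6]
width: 10.5
grip_force: 62.8
time_s: 19.72
position: [538.5, 58.3, 336.7]
tool_rot: [0.001, 0.732, 0.681, 0.001]
force: [0.9, -0.6, 0.9]
width: 31.9
grip_force: 0.0
[538.49917931  58.31774525 336.70234478] [3.96795552e-02 1.28720091e-01 1.45515139e+00 9.39342370e-05
 1.55469384e+00 1.11246176e-01]
bolt 124 [541.49484262  99.70647302  72.28415004]
disc ((544.2084350585938, 134.49240112304688), 23.91868019104004)
112.31439205096233
lever axis [ 9.7744334e-01 -2.1119788e-01  5.8768793e+02  1.2516867e+02] 609.1388535026952
```

```bash
python3 -m crank '[[[10,7,0,0],[25,16.7,0,0],[25,17,0,0],[9.7,7,0,-0.119],[0,0,0,-0.119],[0,0,0,-0.119],[0,0,0,-0.119],[0,0,0,-0.119],[0,0,0,-0.119],[0,0,0,-0.119]]]' 32; python3 -m crank '[[[0,0,0,-0.119],[0,0,0,-0.119],[0,0,0,-0.119],[0,0,0,-0.119],[0,0,0,-0.12],[0,0,15,0],[0,0,15,0],[0,0,10,0],[0,0,0,0],[0,0,0,0]]]' 32
cat >> h.py <<'E'
def rep(A=(544.2,134.5)):
    s=arm.state();q=s['tool_rot'];M=Ro.from_quat([q[1],q[2],q[3],q[0]]).as_matrix()
    r=s['position'][:2]-np.array(A);x,y=M[:2,0],M[:2,1]
    print('pos',s['position'].round(2),'toolyaw',np.degrees(np.arctan2(x[1],x[0])).round(2),'axis in tool',(-(r@x)).round(2),(-(r@y)).round(2),'pos-angle cam',((-np.arctan2(r[1],r[0])-0.0716)%(2*np.pi)).round(3),'tool cam',((-np.arctan2(-x[1],-x[0])-0.0716)%(2*np.pi)).round(3),'F tool',(M.T@s['force']).round(2),'T',s['torque'].round(2),s['width'].round(1))
E
python3 -c "from h import *;rep()"
```

```text
time_s: 20.6
position: [591.0, 124.4, 333.7]
tool_rot: [0.0, 0.391, 0.92, 0.0]
force: [0.2, -0.1, 0.1]
width: 32.2
grip_force: 0.0
time_s: 21.43
position: [590.9, 124.4, 293.3]
tool_rot: [-0.0, 0.107, 0.994, -0.0]
force: [0.2, -0.1, -0.5]
width: 32.1
grip_force: 0.0Traceback (most recent call last):
  File "<string>", line 1, in <module>
    from h import *;rep()
                    ~~~^^
  File "h.py", line 29, in rep
    print('pos',s['position'].round(2),'toolyaw',np.degrees(np.arctan2(x[1],x[0])).round(2),'axis in tool',(-(r@x)).round(2),(-(r@y)).round(2),'pos-angle cam',((-np.arctan2(r[1],r[0])-0.0716)%(2*np.pi)).round(3),'tool cam',((-np.arctan2(-x[1],-x[0])-0.0716)%(2*np.pi)).round(3),'F tool',(M.T@s['force']).round(2),'T',s['torque'].round(2),s['width'].round(1))
                                                                                                                                                                                                                                                                                                                                                  ^^^^^^^^^^^^^^^^
AttributeError: 'float' object has no attribute 'round'
```

```bash
sed -i "s/,s\['width'\].round(1))/,round(float(s['width']),1))/" h.py; python3 -m crank '[[[0,0,12,0],[0,0,10,0],[0,0,6,0],[0,0,3,0],[0,0,0,0],[0,0,0,0],[0,0,0,0],[0,0,0,0],[0,0,0,0],[0,0,0,0]]]' 32; python3 -m crank '[[[0,0,0,0],[0,0,0,0],[0,0,0,0],[0,0,0,0],[0,0,0,0],[0,0,0,0],[0,0,0,0],[0,0,0,0],[0,0,0,0],[0,0,0,0]]]' 20
python3 -c "from h import *;rep()"
```

```text
time_s: 22.27
position: [591.0, 124.4, 262.9]
tool_rot: [0.0, 0.107, 0.994, 0.0]
force: [-0.0, 0.6, -0.7]
width: 31.9
grip_force: 0.0
time_s: 23.1
position: [591.0, 124.4, 262.5]
tool_rot: [0.0, 0.107, 0.994, 0.0]
force: [-0.2, -0.1, -0.1]
width: 19.8
grip_force: 0.0
pos [590.98 124.35 262.54] toolyaw 167.77 axis in tool 47.87 0.01 pos-angle cam 0.142 tool cam 0.142 F tool [ 0.2  -0.13  0.06] T [ 0.04  0.05 -0.  ] 19.8
```

```bash
python3 -m crank '[[[0.06,-2.4,0,0.05],[0.06,-2.4,0,0.05],[0.06,-2.4,0,0.05],[0.06,-2.4,0,0.05],[0.06,-2.4,0,0.05],[0.06,-2.4,0,0.05],[0.06,-2.4,0,0.05],[0.06,-2.4,0,0.05],[0.06,-2.4,0,0.05],[0.06,-2.4,0,0.05]]]' 20
python3 -c "from h import *;rep()"
```

```text
time_s: 23.93
position: [580.3, 103.4, 262.5]
tool_rot: [0.0, 0.35, 0.937, 0.001]
force: [0.4, 2.3, -0.2]
width: 20.3
grip_force: 1.1
pos [580.3  103.39 262.53] toolyaw 139.01 axis in tool 47.66 -0.2 pos-angle cam 0.64 tool cam 0.644 F tool [1.2  2.03 0.22] T [ 0.35 -0.11  0.08] 20.3
```

```bash
python3 -m crank '[[[0.15,-3.84,0,0.08],[0.15,-3.84,0,0.08],[0.15,-3.84,0,0.08],[0.15,-3.84,0,0.08],[0.15,-3.84,0,0.08],[0.15,-3.84,0,0.08],[0.15,-3.84,0,0.08],[0.15,-3.84,0,0.08],[0.15,-3.84,0,0.08],[0.15,-3.84,0,0.08]]]' 20
python3 - <<'E'
from h import *
rep()
d=save();c=d['side']['image'];cv2.imwrite('pics/s2.png',cv2.resize(c[140:240,260:400],(700,500),interpolation=cv2.INTER_CUBIC))
E
```

```text
time_s: 24.77
position: [546.8, 86.8, 262.7]
tool_rot: [0.0, 0.688, 0.726, 0.001]
force: [1.6, 2.2, -0.3]
width: 20.1
grip_force: 1.2
pos [546.79  86.79 262.7 ] toolyaw 93.08 axis in tool 47.78 -0.02 pos-angle cam 1.445 tool cam 1.446 F tool [2.14 1.73 0.26] T [ 0.23 -0.33  0.03] 20.1
```

View pics/s2.png

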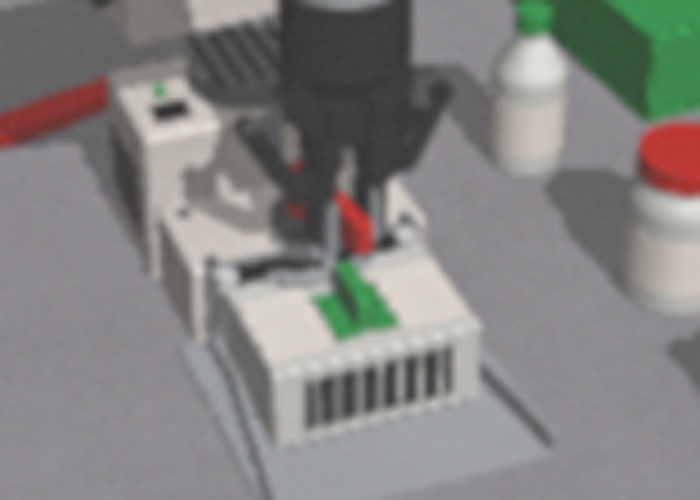

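The lever sits between the fingers at (355,220). The cassette is straight in the tray, and the hook has passed to the bolt's far side at (290,270). I'll continue.

```bash
python3 -m crank '[[[0.12,-3.36,0,0.07],[0.12,-3.36,0,0.07],[0.12,-3.36,0,0.07],[0.12,-3.36,0,0.07],[0.12,-3.36,0,0.07],[0.12,-3.36,0,0.07],[0.12,-3.36,0,0.07],[0.12,-3.36,0,0.07],[0.12,-3.36,0,0.07],[0.12,-3.36,0,0.07]]]' 20
python3 -c "from h import *;rep()"; python3 -m crank '[[[0.04,-1.92,0,0.04],[0.04,-1.92,0,0.04],[0.04,-1.92,0,0.04],[0.04,-1.92,0,0.04],[0.04,-1.92,0,0.04],[0.04,-1.92,0,0.04],[0.04,-1.92,0,0.04],[0.04,-1.92,0,0.04],[0.04,-1.92,0,0.04],[0.04,-1.92,0,0.04]]]' 20
python3 -c "from h import *;rep()"
```

```text
time_s: 25.7
position: [515.7, 96.0, 262.8]
tool_rot: [0.001, 0.894, 0.447, 0.001]
force: [4.6, -1.1, -1.1]
width: 20.1
grip_force: 2.1
pos [515.67  95.95 262.76] toolyaw 53.14 axis in tool 47.95 -0.3 pos-angle cam 2.136 tool cam 2.143 F tool [1.88 4.36 1.14] T [-0.09 -0.7   0.08] 20.1
time_s: 26.53
position: [503.1, 109.9, 262.7]
tool_rot: [0.001, 0.965, 0.261, 0.001]
force: [3.5, -3.1, -2.1]
width: 19.9
grip_force: 2.3
pos [503.05 109.89 262.71] toolyaw 30.29 axis in tool 47.94 -0.49 pos-angle cam 2.531 tool cam 2.541 F tool [1.43 4.4  2.16] T [-0.42 -0.58  0.12] 19.9
```

```bash
python3 -m crank '[[[0.01,-0.96,0,0.02],[0.01,-0.96,0,0.02],[0.01,-0.96,0,0.02],[0.01,-0.96,0,0.02],[0.01,-0.96,0,0.02],[0.01,-0.96,0,0.02],[0.01,-0.96,0,0.02],[0.01,-0.96,0,0.02],[0.01,-0.96,0,0.02],[0.01,-0.96,0,0.02]]]' 20
python3 -c "from h import *;rep()"; python3 -m crank '[[[0.01,-0.96,0,0.02],[0.01,-0.96,0,0.02],[0.01,-0.96,0,0.02],[0.01,-0.96,0,0.02],[0.01,-0.96,0,0.02],[0.01,-0.96,0,0.02],[0.01,-0.96,0,0.02],[0.01,-0.96,0,0.02],[0.01,-0.96,0,0.02],[0.01,-0.96,0,0.02]]]' 20
python3 -c "from h import *;rep()"
```

```text
time_s: 27.37
position: [498.6, 119.1, 262.7]
tool_rot: [0.0, 0.987, 0.162, 0.0]
force: [4.5, -2.3, -0.1]
width: 20.1
grip_force: 2.2
pos [498.64 119.13 262.72] toolyaw 18.7 axis in tool 48.09 0.05 pos-angle cam 2.745 tool cam 2.744 F tool [3.54 3.58 0.07] T [-0.54 -0.59  0.05] 20.1
time_s: 28.2
position: [496.5, 128.4, 262.7]
tool_rot: [0.0, 0.998, 0.063, 0.0]
force: [4.2, -4.2, 0.5]
width: 20.0
grip_force: 2.3
pos [496.47 128.39 262.69] toolyaw 7.24 axis in tool 48.12 -0.05 pos-angle cam 2.943 tool cam 2.944 F tool [ 3.67  4.69 -0.48] T [-0.61 -0.69  0.1 ] 20.0
```

```bash
python3 -m crank '[[[0.01,-0.72,0,0.015],[0.01,-0.72,0,0.015],[0.01,-0.72,0,0.015],[0.01,-0.72,0,0.015],[0.01,-0.72,0,0.015],[0.01,-0.72,0,0.015],[0.01,-0.72,0,0.015],[0.01,-0.72,0,0.015],[0.01,-0.72,0,0.015],[0.01,-0.72,0,0.015]]]' 20
python3 -c "from h import *;rep()"
```

```text
time_s: 29.03
position: [496.1, 135.4, 262.7]
tool_rot: [0.0, 1.0, -0.012, 0.0]
force: [2.8, -4.5, 0.8]
width: 20.1
grip_force: 2.3
pos [496.09 135.45 262.67] toolyaw -1.35 axis in tool 48.12 -0.19 pos-angle cam 3.09 tool cam 3.094 F tool [ 2.89  4.43 -0.84] T [-0.71 -0.53  0.07] 20.1
```

```bash
python3 -m crank '[[[0.01,-0.48,0,0.01],[0.01,-0.48,0,0.01],[0.01,-0.48,0,0.01],[0.01,-0.48,0,0.01],[0.01,-0.48,0,0.01],[0.01,-0.48,0,0.01],[0.01,-0.48,0,0.01],[0.01,-0.48,0,0.01],[0.01,-0.48,0,0.01],[0.01,-0.48,0,0.01]]]' 20
python3 -c "from h import *;rep()"
python3 -m crank '[[[0.01,-0.48,0,0.01],[0.01,-0.48,0,0.01],[0.01,-0.48,0,0.01],[0.01,-0.48,0,0.01],[0.01,-0.48,0,0.01],[0.01,-0.48,0,0.01],[0.01,-0.48,0,0.01],[0.01,-0.48,0,0.01],[0.01,-0.48,0,0.01],[0.01,-0.48,0,0.01]]]' 20
python3 -c "from h import *;rep()"
```

```text
time_s: 29.87
position: [496.5, 140.2, 262.7]
tool_rot: [0.0, 0.998, -0.062, -0.0]
force: [2.6, -5.6, 1.5]
width: 20.1
grip_force: 2.5
pos [496.47 140.16 262.66] toolyaw -7.07 axis in tool 48.06 -0.26 pos-angle cam 3.188 tool cam 3.193 F tool [ 3.28  5.22 -1.53] T [-0.82 -0.46  0.07] 20.1
time_s: 30.7
position: [497.3, 144.8, 262.6]
tool_rot: [0.001, 0.994, -0.111, -0.0]
force: [2.7, -4.7, 2.9]
width: 20.1
grip_force: 2.5
pos [497.29 144.84 262.63] toolyaw -12.8 axis in tool 48.03 -0.31 pos-angle cam 3.287 tool cam 3.293 F tool [ 3.7   3.98 -2.88] T [-0.89 -0.27  0.06] 20.1
```

```bash
python3 -m crank '[[[0.01,-0.48,0,0.01],[0.01,-0.48,0,0.01],[0.01,-0.48,0,0.01],[0.01,-0.48,0,0.01],[0.01,-0.48,0,0.01],[0.01,-0.48,0,0.01],[0.01,-0.48,0,0.01],[0.01,-0.48,0,0.01],[0.01,-0.48,0,0.01],[0.01,-0.48,0,0.01]]]' 20
python3 -c "from h import *;rep()"
```

```text
time_s: 31.53
position: [498.6, 149.2, 262.6]
tool_rot: [0.001, 0.987, -0.161, -0.0]
force: [0.5, -7.6, 3.7]
width: 20.4
grip_force: 3.2
pos [498.58 149.24 262.61] toolyaw -18.53 axis in tool 47.94 -0.53 pos-angle cam 3.383 tool cam 3.393 F tool [ 2.91  7.03 -3.66] T [-1.06 -0.1   0.06] 20.4
```

```bash
python3 -m crank '[[[0,-0.48,0,0.01],[0,-0.48,0,0.01],[0,-0.48,0,0.01],[0,-0.48,0,0.01],[0,-0.48,0,0.01],[0,-0.48,0,0.01],[0,-0.48,0,0.01],[0,-0.48,0,0.01],[0,-0.48,0,0.01],[0,-0.48,0,0.01]]]' 20
python3 -c "from h import *;rep()"
```

```text
time_s: 32.37
position: [500.2, 153.5, 262.6]
tool_rot: [0.001, 0.978, -0.21, -0.001]
force: [0.3, -8.2, 4.2]
width: 20.0
grip_force: 4.1
pos [500.24 153.5  262.59] toolyaw -24.27 axis in tool 47.89 -0.75 pos-angle cam 3.478 tool cam 3.494 F tool [ 3.6   7.36 -4.19] T [-1.39  0.09  0.13] 20.0
```

```bash
sed -i "s/s\['torque'\].round(2)/(M.T@s['torque']).round(2)/" h.py; python3 -c "from h import *;rep()"; python3 -m crank '[[[0,-0.48,0,0.01],[0,-0.48,0,0.01],[0,-0.48,0,0.01],[0,-0.48,0,0.01],[0,-0.48,0,0.01],[0,-0.48,0,0.01],[0,0,0,0],[0,0,0,0],[0,0,0,0],[0,0,0,0]]]' 20
python3 -c "from h import *;rep()"
```

```text
pos [500.24 153.5  262.59] toolyaw -24.27 axis in tool 47.89 -0.75 pos-angle cam 3.478 tool cam 3.494 F tool [ 3.6   7.36 -4.19] T [-1.3   0.49 -0.12] 20.0
time_s: 33.2
position: [501.4, 156.2, 262.6]
tool_rot: [0.001, 0.971, -0.239, -0.001]
force: [0.0, -7.2, 4.6]
width: 20.0
grip_force: 3.6
pos [501.44 156.19 262.62] toolyaw -27.68 axis in tool 47.94 -0.65 pos-angle cam 3.539 tool cam 3.553 F tool [ 3.38  6.4  -4.62] T [-1.13  0.52 -0.09] 20.0
```

```bash
python3 -m crank '[[[0,0,0,0],[0,0,0,0],[0,0,0,0],[0,0,0,0],[0,-0.24,0,0.005],[0,-0.24,0,0.005],[0,-0.24,0,0.005],[0,-0.24,0,0.005],[0,-0.24,0,0.005],[0,-0.24,0,0.005]]]' 20
python3 -c "from h import *;rep()"
```

```text
time_s: 34.03
position: [502.1, 157.2, 262.6]
tool_rot: [0.002, 0.967, -0.254, -0.001]
force: [-1.6, -9.5, 4.5]
width: 20.2
grip_force: 4.4
pos [502.08 157.25 262.58] toolyaw -29.42 axis in tool 47.86 -0.87 pos-angle cam 3.565 tool cam 3.583 F tool [ 3.26  9.06 -4.43] T [-1.38  0.5  -0.12] 20.2
```

```bash
python3 -m crank '[[[0,0,0,0],[0,0,0,0],[0,0,0,0],[0,0,0,0],[0,0,0,0],[0,-0.48,0,0.01],[0,-0.48,0,0.01],[0,-0.48,0,0.01],[0,-0.48,0,0.01],[0,-0.48,0,0.01]]]' 20
python3 - <<'E'
from h import *
rep()
w=look('w6');P,C,u,v=cloud(w)
h=cv2.cvtColor(C[None],cv2.COLOR_BGR2HSV)[0];r=((h[:,0]<8)|(h[:,0]>172))&(h[:,1]>150)&sel(P,(470,640,90,200,108,120))
L=P[r];print(len(L),L.min(0),L.max(0))
if len(L)>30:
    d=np.linalg.norm(L[:,:2]-[544.2,134.5],axis=1);m=d>22
    if m.sum()>20:
        l=cv2.fitLine(L[m][:,:2].astype(np.float32),2,0,.01,.01).ravel();print(m.sum(),l,'cam',np.pi-0.0716-np.arctan2(l[1],l[0]) , d.max())
m=sel(P,(530,560,85,125,70.5,79));print('bolt',m.sum(),np.median(P[m],0) if m.sum() else '')
E
```

```text
time_s: 34.87
position: [503.3, 159.2, 262.6]
tool_rot: [0.002, 0.961, -0.278, -0.001]
force: [-2.1, -10.8, 5.6]
width: 19.8
grip_force: 5.1
pos [503.26 159.2  262.58] toolyaw -32.3 axis in tool 47.8 -0.99 pos-angle cam 3.613 tool cam 3.634 F tool [ 3.98 10.27 -5.51] T [-1.63  0.53 -0.14] 19.8
5017 [484.76803714 120.39652758 108.0152358 ] [558.24580708 166.23898242 117.9780347 ]
1683 [ 9.0025765e-01 -4.3535748e-01  5.0638834e+02  1.5261363e+02] cam 3.520428 64.74709227128076
bolt 211 [539.65486493 107.32368679  72.70373062]
```

View pics/w6.png

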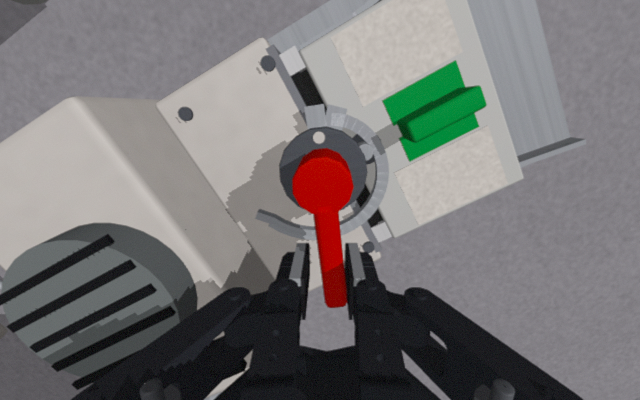

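The lever sits between the fingers with its tip at (335,300), at a cam angle of about 3.52. The hook holds the bolt, and the cassette is against the rim. The push force is about 10.3 N and rising, so one more small step should reach about 12 N.

```bash
python3 -m crank '[[[0,0,0,0],[0,0,0,0],[0,0,0,0],[0,0,0,0],[0,0,0,0],[0,-0.48,0,0.01],[0,-0.48,0,0.01],[0,-0.48,0,0.01],[0,-0.48,0,0.01],[0,-0.48,0,0.01]]]' 20
python3 -c "from h import *;rep()"
```

```text
time_s: 35.75
position: [504.5, 161.1, 262.5]
tool_rot: [0.002, 0.953, -0.302, -0.001]
force: [-3.4, -11.6, 5.4]
width: 19.8
grip_force: 5.8
pos [504.49 161.07 262.54] toolyaw -35.17 axis in tool 47.77 -1.15 pos-angle cam 3.66 tool cam 3.684 F tool [ 3.91 11.44 -5.35] T [-1.78  0.52 -0.13] 19.8
```

About 11.5 N while moving, which puts the bolt pull near 30 N, so I stop here. Now I'll release, lift away and check.

```bash
python3 -m crank '[[[0,0.5,0,0],[0,0.5,0,0],[0,0.5,0,0],[0,0,0,0],[0,0,0,0],[0,0,0,0],[0,0,-10,0],[0,0,-25,0],[0,0,-30,0],[0,0,-30,0]]]' 32
python3 - <<'E'
from h import *
rep()
w=look('w7');P,C,u,v=cloud(w)
h=cv2.cvtColor(C[None],cv2.COLOR_BGR2HSV)[0];r=((h[:,0]<8)|(h[:,0]>172))&(h[:,1]>150)&sel(P,(470,640,90,200,108,120))
L=P[r];d=np.linalg.norm(L[:,:2]-[544.2,134.5],axis=1);m=d>22
l=cv2.fitLine(L[m][:,:2].astype(np.float32),2,0,.01,.01).ravel();print(m.sum(),l,'cam',np.pi-0.0716-np.arctan2(l[1],l[0]))
m=sel(P,(530,560,85,125,70.5,79));print('bolt',m.sum(),np.median(P[m],0))
m=sel(P,(440,640,-10,105,58.5,64));print('cass',cv2.minAreaRect(P[m][:,:2].astype(np.float32)),np.median(P[m][:,2]))
E
```

```text
time_s: 36.58
position: [503.8, 160.9, 359.1]
tool_rot: [0.0, 0.954, -0.301, -0.0]
force: [0.5, 0.3, 0.9]
width: 32.0
grip_force: 0.0
pos [503.8  160.88 359.08] toolyaw -35.05 axis in tool 48.22 -1.6 pos-angle cam 3.648 tool cam 3.682 F tool [ 0.19 -0.56 -0.91] T [-0.02  0.05 -0.09] 32.0
646 [ 8.7873256e-01 -4.7731447e-01  5.0695822e+02  1.5459914e+02] cam 3.5675886
bolt 77 [540.07916381 108.00858579  72.76274476]
cass ((536.8923950195312, 68.66609191894531), (81.77664947509766, 130.12399291992188), 85.7689437866211) 61.62085243886163
```

```bash
python3 -c "from bench import arm;print(arm.sign_off())"
```

```text
the job is handed in; nothing more can be done
None
```

I fitted the white cassette and turned the lock to about 3.57 rad, where it came tight at about 11.5 N on the lever. I estimate that puts about 30 N on the bolt, a figure I worked out rather than measured. I then let go and handed the job in at about 37 s.

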